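Clear the games pile off the coffee table

ROBOT

A 6-joint arm with a two-finger parallel gripper is mounted at the origin on the work surface. World frame = base frame: x ahead of the robot, y to its left, z up, the work surface at z = 0. Lengths are in mm, angles in rad, forces in N, time in s.
With the tool pointing down it reaches from about 350 to 975 mm from the base axis. Payload 7.1 kg.
Tool frame: the origin (TCP) lies at the very end of the fingers, on their centre line; the grasp point (between the pads) lies 19 mm behind it (ctrl.tcp_to_grasp is the distance from the TCP to the grasp point, in mm); z points along the fingers, x is the direction in which the jaws open and shut, and the axes are right-handed (so a half turn about z gives the same grasp; the last joint's range is limited). The gripper opens to 88 mm and grips with 3 to 60 N. Pads are 20 mm wide; open, the fingers measure 115 mm over their backs; the gripper's body (75 mm by 178 mm) begins 61 mm behind the grasp point.
Start: joints at [-1.202, 0.423, 1.63, -0, 1.089, -0.019], TCP at [236.361, -578.566, 222.675] pointing down, gripper open.
Joint ranges: [-3, 3], [-0.9, 2.11], [0.09, 2.58], [-1.31, 4.45], [0.11, 2.69], [-2.54, 2.54]. Speed limits (rad/s): [2.39, 2.39, 3.01, 3.14, 3.14, 3.14].

INTERFACE

Orientations are given as a rotation vector (axis times angle).
In Python, from workcell import get_obs, viewer, ctrl, masks_of gives the robot as it stands. The module is installed in compiled form; this text tells all that it offers.
- The arm moves only by the shell command python3 -m inch 'ROWS'. ROWS is JSON, a list of rows, each an object of numbers: "tx", "ty", "tz": the shift along the tool's x, y, z in cm; "ax", "ay", "az": the turn, a rotation vector about the tool's x, y, z in degrees; "jaw": the opening, from 0 (shut) to 1 (fully open). In form: [{"tx": .., "ty": .., "tz": .., "ax": .., "ay": .., "az": .., "jaw": ..}, ...]. A call has 1 to 12 rows; each row shifts and turns the commanded pose from where the row before left it, along the tool's axes as they then stand; what a row does not reach is not made up. A row lasts 1/8 s, in which the tool goes at most 62.5 mm and 10.7 degrees, less where a joint would pass 70% of its speed; a pose out of reach is approached as far as the arm can. A call is refused whole if a number of a shift passes 6.25 or a number of a turn 10.7, either way. A call with a gripper value outside its range is refused whole. The fingers move at their own pace and stop on an object; the grip force is fixed at half the most. Time passes only in rows, so rows that do not move let the fingers close. It gives the time, the measured TCP pose, the force and the opening at its end, in the units of the state.
- get_obs(): the state, without advancing time (a new reading comes with each control period).
- viewer.get_image(name): name is "scene" or "top"; returns (picture, depth): 384x512x3 uint8, red, green, blue; 384x512 float32, mm along the optical axis (not along the pixel's ray), 0 where there is no reading.
- viewer.get_calibration(name): a dict with "fx", "fy", "cx", "cy" (pixels), "rvec" (rotation vector, rad) and "tvec" (3), from world to camera coordinates, as OpenCV has them. Camera axes: x right, y down, z forward; pixel columns grow to the right and rows downward; lengths in mm; the calibration is good to about 2 mm. A picture is of the moment at which its call begins. get_calibration takes no time and is no camera call.
- ctrl.close_job(): hands the job in, once; it reports no verdict.
Trained networks look in the newest picture that a camera, given by its name, has taken for a name from the list of things; names that differ only in an ending like _2 or _b are one class to them, and where a whole thing is asked for, a point or a joint stands for the part that bears it (a point fixed in the world has none). Each returns a list of dicts, best first, with "score" (0 to 1); they miss things now and then, are a little off and sometimes report something else, mostly with a low value. They report only what shows in the picture. A call takes as long as a camera call. They do not tell look-alikes from the thing itself.
- masks_of(camera, thing): "pixels" (384x512 bool, what is visible of it) and "location" ([column, row] in pixels, amid what is visible of it).
The state is a dict: "t": time; "qpos": joint angles; "qvel": joint speeds; "joint_torque": joint torques, N m; "ee_pos": TCP position; "orientation": TCP orientation; "ft_force": force on the tool from outside, world axes, zero at the start; "moment": the same for the moment, N m; "width": finger opening in mm.
Only numpy, scipy, OpenCV 4.12 (cv2) and the standard library are available. Lean on these libraries where they do the work, as an engineer would, in place of code of your own. Each camera call takes 0.05 s, during which the arm holds its last target. There are 200 camera calls.

TASK

Take the pile on the coffee table apart and put each thing back in its own place: the matchbox on the candle tray beside the candle, the pack of cards in the empty well of the card tray, the remote control in its rest and the domino box in the games tray, each lying flat inside the rim of its place. Set things down rather than drop them, and do not shift or tip the two coffee cups.

Things in the scene. Friction and masses are not known exactly. Their poses are not given: they have to be found in the camera images.
- matchbox: Household matchbox, 56 x 36 x 16 mm (x, y, z), cardboard with dark striking faces and a match drawn on top; lies flat on top of the pile, on the cards, anywhere up to 0.6 rad askew. Weighs about 25 g. Origin: centre of its underside; z up, x along its length.
- cards: Pack of playing cards in a rigid box, 90 x 58 x 20 mm (x, y, z), cream with a dark red pattern on top; lies on the remote under the matchbox, overhanging the remote's sides by about 6 mm, up to 0.25 rad askew. About 110 g. Origin: centre of its underside; z up, x along its length. (The like pack fixed in the card tray is not it.)
- remote: Black television remote control, 165 x 46 x 20 mm (x, y, z) with grey keys, flat on top; lies lengthwise on the domino box under the cards. About 130 g. Origin: centre of its underside; z up, x along its length.
- domino_box: Flat pale wooden box of dominoes, closed, 200 x 64 x 40 mm (x, y, z); the bottom of the pile, on the table. About 420 g. Origin: centre of its underside; z up, x along its length.
- match_place (a point): Middle of the free half of the candle tray's floor. Tray: grey-blue stoneware, 194 x 90 mm, fixed; floor 4 mm above the table, rim top 4 mm higher. Candle in a glass (66 mm wide, top 56, wick 62 mm above the table) fixed 95 mm along this point's -x. Clear floor from here: 52 mm along +x, 60 mm along -x, 40 mm along +-y. Point on the floor; x along the tray, away from the candle; z up.
- card_well (a point): Centre of the floor of the card tray's empty well. Tray: dark wood, 230 x 86 mm, fixed, with two green-lined wells end to end, each 106 x 74 mm clear, floors 4 mm above the table; rims and middle bar 6 mm wide, 7 mm above the floors. The other well, 112 mm along this point's +x, holds a like pack (top 24 mm above the table), fixed. Point on the floor; x along tray and well; z up.
- remote_rest: The remote's rest: a black shallow tray with a grey-lined floor, 195 x 74 mm, fixed to the table; clear floor 185 x 64 mm, 4 mm above the table, rim 5 mm wide and 7 mm higher than the floor. Origin: centre of its underside, on the table; x along its length; z up.
- games_tray: The games tray, where the dominoes live: a mid-brown wooden tray with brass corners, 226 x 92 mm, fixed to the table; clear floor 216 x 82 mm, 4 mm above the table, rim 5 mm wide and 12 mm higher than the floor. Origin: centre of its underside, on the table; x along its length; z up.
- cup_a: White porcelain coffee cup, 62 mm across, 50 mm high, with a handle at its +y side (reaching 50 mm from the axis), loose on its loose saucer (110 mm across), standing among the trays. To be left alone. Origin: centre of its foot.
- cup_b: The other such cup on its saucer, standing farther from the robot than the trays and the pile. To be left alone. Origin: centre of its foot.
There are look-alikes about, which are no part of the job. Of the things like the cards, leave any that is blue, orange or purple; of the rest the larger one is meant.

How it is judged (in metres and radians):
At the end, for the whole second after the job is handed in: All four released, at rest and flat on the floor of their places: matchbox within 36 mm along and 26 mm across the tray of its place, cards within 13 mm of the well's centre, remote within 15 and 13 mm, domino box within 12 and 13 mm of the tray's middle, these three lengthwise (x of matchbox in the frame of match_place between -0.036 and 0.036 m and y of matchbox in the frame of match_place between -0.026 and 0.026 m and z of matchbox in the frame of match_place between -0.003 and 0.0025 m and angle between each of matchbox, cards, remote, domino_box's own z axis and vertical below 0.06 rad and linear speed of each of matchbox, cards, remote, domino_box below 0.02 m/s and x of cards in the frame of card_well between -0.013 and 0.013 m and y of cards in the frame of card_well between -0.013 and 0.013 m and z of cards in the frame of card_well between -0.003 and 0.0025 m and angle between the x axis of cards and the x axis of card_well, either way round below 0.35 rad and x of remote in the frame of remote_rest between -0.015 and 0.015 m and y of remote in the frame of remote_rest between -0.013 and 0.013 m and z of remote in the frame of remote_rest between 0.001 and 0.0065 m and angle between the x axis of remote and the x axis of remote_rest, either way round below 0.25 rad and x of domino_box in the frame of games_tray between -0.012 and 0.012 m and y of domino_box in the frame of games_tray between -0.013 and 0.013 m and z of domino_box in the frame of games_tray between 0.001 and 0.0065 m and angle between the x axis of domino_box and the x axis of games_tray, either way round below 0.25 rad); the robot touches nothing.
It fails at once if a thing of the pile is dropped or falls from more than about 3 cm ((linear speed of matchbox above 0.78 m/s and contact force between matchbox and anything else below 0.02 N) or (linear speed of cards above 0.78 m/s and contact force between cards and anything else below 0.02 N) or (linear speed of remote above 0.78 m/s and contact force between remote and anything else below 0.02 N) or (linear speed of domino_box above 0.78 m/s and contact force between domino_box and anything else below 0.02 N)).
It fails at once if a coffee cup is pushed more than 2 cm or tipped (distance of any of cup_a, cup_b from where it was at the start of the episode above 0.02 m or angle between any of cup_a, cup_b's own z axis and vertical above 0.35 rad).
It also fails if it takes over 112 s, if anything falls off the work surface, if the arm or the gripper's body presses on something with over 40 N, if the wrist force passes 120 N, or if a joint passes its speed limit or range.

## Working session

There is one attempt and no reset: what is moved stays moved. The work goes in short steps, Python scripts to look and compute and a shell command to move; the robot and the scene stay as the last step left them, time stands still between calls to the robot, and variables do not carry over. Pictures are saved under pics/ and viewed, about 12 in all and at most 16, crops included, and the job is handed in when it is done.

```bash
mkdir -p pics; cat > h.py <<'E'
import numpy as np, cv2
from workcell import get_obs, viewer, ctrl, masks_of
def grab(n):
    im,d=viewer.get_image(n); return im,d
def cal(n):
    c=viewer.get_calibration(n); K=np.array([[c['fx'],0,c['cx']],[0,c['fy'],c['cy']],[0,0,1.]])
    return K,cv2.Rodrigues(np.array(c['rvec'],float))[0],np.array(c['tvec'],float)
def cloud(n,d):
    K,R,t=cal(n); v,u=np.mgrid[:384,:512]
    P=np.stack([(u-K[0,2])/K[0,0]*d,(v-K[1,2])/K[1,1]*d,d],-1)
    return (P-t)@R
def save(n,im): cv2.imwrite('pics/'+n,cv2.cvtColor(im,cv2.COLOR_RGB2BGR))
E
python3 - <<'E'
from h import *
for n in('top','scene'):
    im,d=grab(n); save(n+'0.png',im); np.savez(n+'0.npz',im=im,d=d)
    K,R,t=cal(n); print(n,K[0,0],(-R.T@t).round(),R[2].round(2))
    if 1:
        for th in('matchbox','cards','remote','domino_box','match_place','card_well','remote_rest','games_tray','cup_a'):
            for r in masks_of(n,th)[:4]:
                P=cloud(n,d); m=r['pixels']&(d>0)
                c=np.median(P[m],0) if m.any() else None
                print(th,round(r['score'],2),np.round(r['location']),m.sum(),None if c is None else c.round())
print(get_obs())
E
```

```text
top 429.42125305321196 [ 437.  -53. 1274.] [ 0.13 -0.01 -0.99]
matchbox 0.6 [264. 210.] 282 [531. -73.  96.]
cards 0.81 [227. 270.] 626 [370.  34.  21.]
cards 0.78 [411. 229.] 627 [ 481. -506.   21.]
cards 0.66 [254. 145.] 281 [742. -45.  15.]
cards 0.57 [229. 117.] 339 [825.  32.  15.]
remote 0.7 [271. 188.] 352 [602. -86.  61.]
domino_box 0.82 [260. 230.] 476 [488. -61.  41.]
match_place 0.63 [308. 202.] 2013 [ 557. -210.    6.]
match_place 0.22 [264. 211.] 267 [531. -73.  96.]
card_well 0.63 [217. 196.] 2254 [591.  70.   8.]
remote_rest 0.67 [115. 221.] 1675 [516. 366.   5.]
games_tray 0.76 [357. 215.] 2441 [ 531. -360.    5.]
cup_a 0.75 [160. 211.] 389 [549. 221.  45.]
cup_a 0.71 [172. 117.] 396 [820. 194.  45.]
cup_a 0.39 [258. 203.] 348 [557. -60.  81.]
scene 412.8507453247146 [1258.  208.  873.] [-0.62 -0.24 -0.75]
matchbox 0.62 [258. 175.] 263 [533. -73.  95.]
cards 0.88 [260. 189.] 411 [562. -58.  79.]
cards 0.83 [250. 295.] 571 [827.  32.  14.]
cards 0.81 [309. 167.] 491 [379.  33.  20.]
cards 0.67 [236. 258.] 426 [743. -45.  14.]
remote 0.69 [242. 202.] 420 [606. -87.  59.
[... 565 characters left out ...]
3 [534. -73.  95.]
{'t': 1.0, 'qpos': array([-1.20199794e+00,  4.23100795e-01,  1.62991143e+00,  9.86516961e-08,
        1.08860194e+00, -1.89694280e-02]), 'qvel': array([ 3.17203038e-03,  5.41447578e-04,  1.21599771e-04,  1.04052242e-03,
       -1.26523986e-03,  1.12900332e-05]), 'joint_torque': array([-2.23517374e-03, -5.44591999e+01, -2.74044818e+01,  6.43243594e-02,
        1.67893100e-02, -2.05341212e-05]), 'ee_pos': array([ 236.35976808, -578.55799221,  222.67006311]), 'orientation': array([-2.60781710e+00,  1.75180376e+00,  2.76172323e-05]), 'ft_force': array([ 0.33575229,  0.21098841, -0.23033938]), 'moment': array([ 0.02250049,  0.01968007, -0.01446926]), 'width': 87.73122509511198}
```

```bash
python3 - <<'E'
import cv2
for n in('top','scene'):
    a=cv2.imread(f'pics/{n}0.png')
    cv2.imwrite(f'pics/{n}0b.png',cv2.resize(a,(800,600),interpolation=cv2.INTER_CUBIC))
a=cv2.imread('pics/top0.png')
cv2.imwrite('pics/top0c.png',cv2.resize(a[150:260,190:330],None,fx=5,fy=5,interpolation=cv2.INTER_CUBIC))
E
```

```text
(no output)
```

View pics/top0b.png

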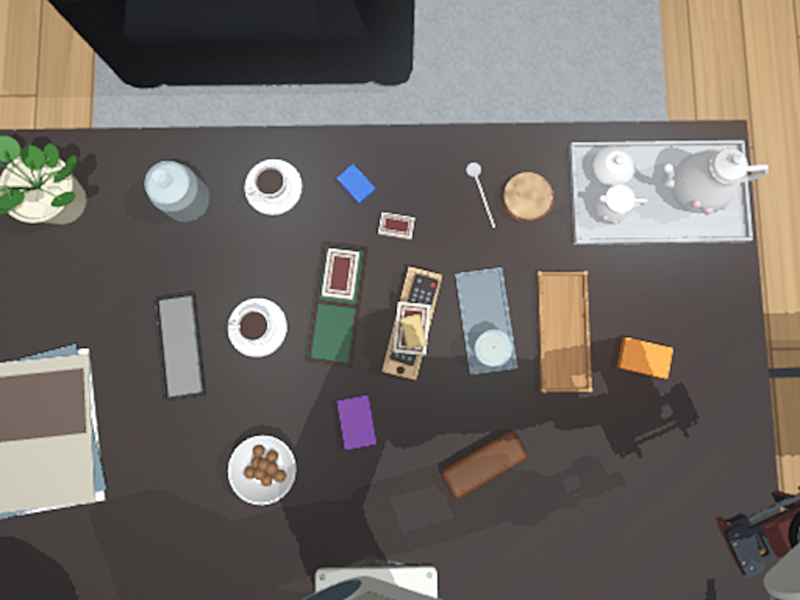

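View pics/top0c.png

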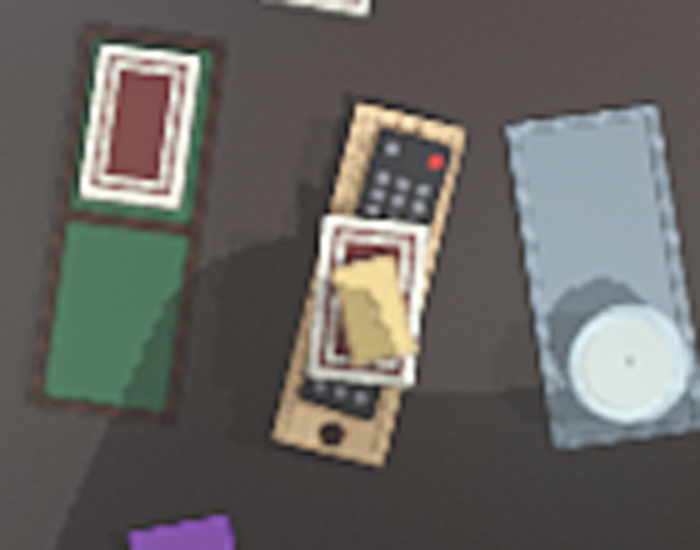

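The top view shows the pile around pixel (262,208): matchbox on a red pack, on the remote, on the pale domino box. Things like the cards are:
- fixed pack in the card tray (218,175)
- blue (227,117)
- small red (254,145)
- purple (227,270)
- orange (411,229)
- pile pack (262,208), which is red and large, so this is the one I want

The crop confirms it lies under the matchbox. Next I measure everything.

```bash
cat >> h.py <<'E'
def rect(xy,ctr=None):
    # long-axis yaw (deg, -90..90], centre, sizes
    (c,s,a)=cv2.minAreaRect(np.float32(xy))
    if s[0]<s[1]: a+=90; s=s[::-1]
    return np.round(c,1),np.round(s,1),round((a+90)%180-90,1)
def trim(xy,r=7,k=5):
    from scipy.spatial import cKDTree
    t=cKDTree(xy); n=np.array([len(q) for q in t.query_ball_point(xy,r)]); return xy[n>=k]
def mask_rect(cam,m,z):
    K,R,t=cal(cam); C=-R.T@t
    n,l,st,_=cv2.connectedComponentsWithStats(m.astype(np.uint8)); m=l==1+st[1:,4].argmax()
    v,u=np.nonzero(m); ray=np.c_[(u-K[0,2])/K[0,0],(v-K[1,2])/K[1,1],np.ones(len(u))]@R
    P=C+ray*((z-C[2])/ray[:,2])[:,None]; return rect(P[:,:2])
def band(cam,d,zlo,zhi,box):
    P=cloud(cam,d).reshape(-1,3); x0,x1,y0,y1=box
    k=(d.ravel()>0)&(P[:,2]>zlo)&(P[:,2]<zhi)&(P[:,0]>x0)&(P[:,0]<x1)&(P[:,1]>y0)&(P[:,1]<y1)
    return P[k]
def yaw():
    R=cv2.Rodrigues(np.array(get_obs()['orientation']))[0]; return R
def to(x,y,z,jaw_deg):
    o=get_obs(); R=yaw(); p=np.array(o['ee_pos']); a=np.degrees(np.arctan2(R[1,0],R[0,0]))
    d=(jaw_deg-a+90)%180-90; r=np.radians(a+d); az=-d
    Rn=np.array([[np.cos(r),np.sin(r),0],[np.sin(r),-np.cos(r),0],[0,0,-1.]])
    D=np.array([x,y,z])-p
    print('t',round(o['t'],2),'now',p.round(1),'jaw',round(a,1),'w',round(o['width'],1),'tilt',R[:2,2].round(4),'q6',round(o['qpos'][5],2))
    print(' turn az',round(az,1),'| shift cm (tool now)',(R.T@D/10).round(2),'| after turn',(Rn.T@D/10).round(2))
E
python3 - <<'E'
from h import *
b=(380,680,-150,10)
for n in('top','scene'):
    f=np.load(n+'0.npz'); d=f['d']; cv=n
    print(n)
    for nm,lo,hi in(('match',91,101),('cards',74,85),('rem',55,66),('dom',35,46)):
        P=band(n,d,lo,hi,b); q=trim(P[:,:2]); print(nm,len(P),np.median(P[:,2]).round(1),rect(q))
    viewer.get_image(n)
    for th,z in(('matchbox',96),('match_place',8),('card_well',11),('remote_rest',11),('games_tray',16)):
        for r in masks_of(n,th)[:1]: print(th,round(r['score'],2),mask_rect(n,r['pixels'],z))
E
```

```text
top
match 257 96.5 (array([530.8, -72.7]), array([56. , 36.2]), 12.8)
cards 388 80.7 (array([537.8, -69.8]), array([90.1, 57.9]), -6.8)
rem 388 60.4 (array([555.8, -75.6]), array([164.7,  45.7]), -17.6)
dom 460 40.5 (array([551.8, -71.7]), array([200. ,  63.6]), -15.0)
matchbox 0.77 (array([530.5, -72.7]), array([58.1, 37.4]), 12.9)
match_place 0.63 (array([ 555. , -210.7]), array([194.3,  92.8]), 6.1)
card_well 0.69 (array([591. ,  69.1]), array([227.8,  88.4]), -8.6)
remote_rest 0.88 (array([516.8, 364.1]), array([191.9,  76.4]), 7.5)
games_tray 0.74 (array([ 531.7, -357.3]), array([224.1,  95.1]), -0.9)
scene
match 219 95.7 (array([528.7, -74.3]), array([58.5, 36.4]), 11.8)
cards 338 80.0 (array([535.9, -70.6]), array([93. , 58.8]), -7.1)
rem 371 59.9 (array([560.2, -67.6]), array([163.9,  51.3]), -29.6)
dom 484 39.7 (array([548.9, -72.2]), array([202.4,  65.3]), -16.2)
matchbox 0.55 (array([534.4, -72. ]), array([70. , 40.3]), 13.9)
match_place 0.76 (array([ 536.8, -215.5]), array([239.3, 100.1]), 9.5)
card_well 0.73 (array([592.7,  68.4]), array([239.8,  90.9]), -8.2)
remote_rest 0.77 (array([518.5, 361.6]), array([202.8,  78.4]), 7.5)
games_tray 0.79 (array([ 535.1, -353.5]), array([237.9, 106.7]), -0.1)
```

```bash
python3 -c "
from h import *
to(531,-73,130,102.8)"
```

```text
t 1.6 now [ 236.4 -578.6  222.7] jaw -67.8 w 88.0 tilt [-0. -0.] q6 -0.02
 turn az 9.4 | shift cm (tool now) [-35.66 -46.4    9.27] | after turn [-42.77 -39.93   9.27]
```

```bash
python3 -m inch '[{"az":9.4,"jaw":1},{"tx":-4.28,"ty":-3.99,"tz":0.93,"jaw":1},{"tx":-4.28,"ty":-3.99,"tz":0.93,"jaw":1},{"tx":-4.28,"ty":-3.99,"tz":0.93,"jaw":1},{"tx":-4.28,"ty":-3.99,"tz":0.93,"jaw":1},{"tx":-4.28,"ty":-3.99,"tz":0.93,"jaw":1},{"tx":-4.28,"ty":-3.99,"tz":0.93,"jaw":1},{"tx":-4.28,"ty":-3.99,"tz":0.93,"jaw":1},{"tx":-4.28,"ty":-3.99,"tz":0.93,"jaw":1},{"tx":-4.28,"ty":-3.99,"tz":0.93,"jaw":1},{"tx":-4.28,"ty":-3.99,"tz":0.93,"jaw":1},{"jaw":1}]'; python3 -c "
from h import *
to(531,-73,85,102.8)"
```

```text
t 1.6 now [ 236.4 -578.6  222.7] jaw -67.8 w 88.0 tilt [-0. -0.] q6 -0.02
 turn az 9.4 | shift cm (tool now) [-35.66 -46.4   13.77] | after turn [-42.77 -39.93  13.77]$[0]: bad value
```

```bash
python3 -m inch '[{"tx":0,"ty":0,"tz":0,"ax":0,"ay":0,"az":9.4,"jaw":1},{"tx":-4.28,"ty":-3.99,"tz":0.93,"ax":0,"ay":0,"az":0,"jaw":1},{"tx":-4.28,"ty":-3.99,"tz":0.93,"ax":0,"ay":0,"az":0,"jaw":1},{"tx":-4.28,"ty":-3.99,"tz":0.93,"ax":0,"ay":0,"az":0,"jaw":1},{"tx":-4.28,"ty":-3.99,"tz":0.93,"ax":0,"ay":0,"az":0,"jaw":1},{"tx":-4.28,"ty":-3.99,"tz":0.93,"ax":0,"ay":0,"az":0,"jaw":1},{"tx":-4.28,"ty":-3.99,"tz":0.93,"ax":0,"ay":0,"az":0,"jaw":1},{"tx":-4.28,"ty":-3.99,"tz":0.93,"ax":0,"ay":0,"az":0,"jaw":1},{"tx":-4.28,"ty":-3.99,"tz":0.93,"ax":0,"ay":0,"az":0,"jaw":1},{"tx":-4.28,"ty":-3.99,"tz":0.93,"ax":0,"ay":0,"az":0,"jaw":1},{"tx":-4.28,"ty":-3.99,"tz":0.93,"ax":0,"ay":0,"az":0,"jaw":1},{"tx":0,"ty":0,"tz":0,"ax":0,"ay":0,"az":0,"jaw":1}]'; python3 -c "
from h import *
to(531,-73,85,102.8)"
```

```text
t: 3.1
ee_pos: [531.9, -69.6, 129.2]
orientation: [-2.46, 1.953, 0.0]
ft_force: [-0.7, -0.1, 0.2]
width: 88.1
t 3.1 now [531.9 -69.6 129.2] jaw -76.9 w 88.1 tilt [0.0002 0.0003] q6 1.19
 turn az 0.3 | shift cm (tool now) [0.31 0.17 4.42] | after turn [0.31 0.17 4.42]
```

```bash
python3 -m inch '[{"tx":0.3,"ty":0.1,"tz":2,"ax":0,"ay":0,"az":0,"jaw":1},{"tx":0,"ty":0,"tz":2.4,"ax":0,"ay":0,"az":0,"jaw":1},{"tx":0,"ty":0,"tz":0,"ax":0,"ay":0,"az":0,"jaw":0.6},{"tx":0,"ty":0,"tz":0,"ax":0,"ay":0,"az":0,"jaw":0},{"tx":0,"ty":0,"tz":0,"ax":0,"ay":0,"az":0,"jaw":0},{"tx":0,"ty":0,"tz":0,"ax":0,"ay":0,"az":0,"jaw":0},{"tx":0,"ty":0,"tz":0,"ax":0,"ay":0,"az":0,"jaw":0},{"tx":0,"ty":0,"tz":0,"ax":0,"ay":0,"az":0,"jaw":0}]'; python3 -c "
from h import *
to(594.8,-206.5,60,96.1)"
```

```text
t: 4.1
ee_pos: [530.3, -75.8, 85.9]
orientation: [-2.456, 1.959, -0.0]
ft_force: [-0.6, -0.8, 2.0]
width: 35.8
t 4.1 now [530.3 -75.8  85.9] jaw -77.2 w 35.8 tilt [ 0.0003 -0.0001] q6 1.18
 turn az 6.7 | shift cm (tool now) [14.17 -3.39  2.6 ] | after turn [13.68 -5.03  2.59]
```

```bash
python3 -m inch '[{"tx":0,"ty":0,"tz":-1.5,"ax":0,"ay":0,"az":0,"jaw":0},{"tx":0,"ty":0,"tz":-2.5,"ax":0,"ay":0,"az":6.7,"jaw":0},{"tx":3.4,"ty":-1.3,"tz":0,"ax":0,"ay":0,"az":0,"jaw":0},{"tx":3.4,"ty":-1.3,"tz":0,"ax":0,"ay":0,"az":0,"jaw":0},{"tx":3.4,"ty":-1.2,"tz":0,"ax":0,"ay":0,"az":0,"jaw":0},{"tx":3.5,"ty":-1.2,"tz":2,"ax":0,"ay":0,"az":0,"jaw":0},{"tx":0,"ty":0,"tz":3,"ax":0,"ay":0,"az":0,"jaw":0},{"tx":0,"ty":0,"tz":2,"ax":0,"ay":0,"az":0,"jaw":0},{"tx":0,"ty":0,"tz":0,"ax":0,"ay":0,"az":0,"jaw":0}]'; python3 -c "
from h import *
to(594.8,-206.5,10.3,96.1)"
```

```text
t: 5.22
ee_pos: [593.3, -206.0, 54.5]
orientation: [2.336, -2.099, -0.005]
ft_force: [-0.0, 0.6, -0.9]
width: 35.9
t 5.22 now [ 593.3 -206.    54.5] jaw -83.9 w 35.9 tilt [-0.003   0.0011] q6 1.11
 turn az 0.0 | shift cm (tool now) [ 0.07 -0.16  4.42] | after turn [ 0.07 -0.15  4.42]
```

```bash
python3 -m inch '[{"tx":0,"ty":0,"tz":2,"ax":0,"ay":0,"az":0,"jaw":0},{"tx":0,"ty":0,"tz":1.5,"ax":0,"ay":0,"az":0,"jaw":0},{"tx":0,"ty":0,"tz":0.6,"ax":0,"ay":0,"az":0,"jaw":0},{"tx":0,"ty":0,"tz":0.3,"ax":0,"ay":0,"az":0,"jaw":0},{"tx":0,"ty":0,"tz":0,"ax":0,"ay":0,"az":0,"jaw":0},{"tx":0,"ty":0,"tz":0,"ax":0,"ay":0,"az":0,"jaw":0.5},{"tx":0,"ty":0,"tz":0,"ax":0,"ay":0,"az":0,"jaw":0.5},{"tx":0,"ty":0,"tz":0,"ax":0,"ay":0,"az":0,"jaw":0.5}]'; python3 -c "
from h import *
to(537.5,-70,105,83.2)"
```

```text
t: 6.22
ee_pos: [594.6, -206.8, 12.0]
orientation: [-2.337, 2.1, -0.001]
ft_force: [0.2, -0.8, 0.2]
width: 43.8
t 6.22 now [ 594.6 -206.8   12. ] jaw -83.9 w 43.8 tilt [ 0.0004 -0.0002] q6 1.11
 turn az 12.9 | shift cm (tool now) [-14.21   4.22  -9.31] | after turn [-12.91   7.29  -9.3 ]
```

```bash
python3 -m inch '[{"tx":0,"ty":0,"tz":-3,"ax":0,"ay":0,"az":0,"jaw":0.5},{"tx":0,"ty":0,"tz":-4,"ax":0,"ay":0,"az":6.5,"jaw":1},{"tx":0,"ty":0,"tz":-4,"ax":0,"ay":0,"az":6.4,"jaw":1},{"tx":0,"ty":0,"tz":0,"ax":0,"ay":0,"az":0,"jaw":1}]'; cat > look.py <<'E'
from h import *
import sys
def pile(b,levels):
    for n in('top','scene'):
        im,d=grab(n); save(f'{n}_{get_obs()["t"]:.1f}.png',im)
        for nm,lo,hi in levels:
            P=band(n,d,lo,hi,b)
            if len(P)>20: print(n,nm,len(P),np.median(P[:,2]).round(1),rect(trim(P[:,:2])))
if __name__=='__main__':
    b=tuple(map(float,sys.argv[1].split(','))); L=[(s,float(s)-5,float(s)+5) for s in sys.argv[2].split(',')]
    pile(b,L)
E
python3 look.py 380,680,-150,10 80,60,40; python3 -c "
from h import *
to(537.5,-70,105,83.2)"
```

```text
t: 6.72
ee_pos: [596.7, -207.6, 125.2]
orientation: [-2.084, 2.347, -0.009]
ft_force: [0.6, -0.8, -0.3]
width: 70.2
top 80 639 80.6 (array([538. , -69.8]), array([90.5, 57.9]), -6.8)
top 60 388 60.2 (array([555.8, -75.2]), array([163.8,  45.7]), -18.0)
top 40 453 40.5 (array([551.8, -71.6]), array([200.1,  63.6]), -15.1)
scene 80 543 80.3 (array([535.1, -71.9]), array([92.2, 59.2]), -6.3)
scene 60 368 59.7 (array([556.6, -70.4]), array([166.6,  50.7]), -25.4)
scene 40 458 39.5 (array([549.3, -73.2]), array([204.1,  65.1]), -15.3)
t 6.83 now [ 594.3 -206.7  121.7] jaw -96.7 w 78.1 tilt [ 0.0004 -0.0001] q6 1.33
 turn az 0.1 | shift cm (tool now) [-12.91   7.24   1.67] | after turn [-12.9    7.26   1.67]
```

```bash
python3 -m inch '[{"tx":-4.3,"ty":2.4,"tz":0,"ax":0,"ay":0,"az":0,"jaw":1},{"tx":-4.3,"ty":2.4,"tz":0,"ax":0,"ay":0,"az":0,"jaw":1},{"tx":-4.3,"ty":2.45,"tz":0,"ax":0,"ay":0,"az":0,"jaw":1},{"tx":0,"ty":0,"tz":2.2,"ax":0,"ay":0,"az":0,"jaw":1},{"tx":0,"ty":0,"tz":2,"ax":0,"ay":0,"az":0,"jaw":1},{"tx":0,"ty":0,"tz":1,"ax":0,"ay":0,"az":0,"jaw":1},{"tx":0,"ty":0,"tz":0,"ax":0,"ay":0,"az":0,"jaw":1}]'; python3 -c "
from h import *
to(537.5,-70,69.5,83.2)"
```

```text
t: 7.7
ee_pos: [536.6, -70.0, 68.3]
orientation: [2.085, -2.347, -0.004]
ft_force: [0.3, -0.0, 0.6]
width: 88.0
t 7.7 now [536.6 -70.   68.3] jaw -96.8 w 88.0 tilt [-0.003   0.0005] q6 1.54
 turn az 0.0 | shift cm (tool now) [-0.01 -0.08 -0.12] | after turn [-0.01 -0.09 -0.12]
```

```bash
python3 -m inch '[{"tx":0,"ty":0,"tz":0,"ax":0,"ay":0,"az":0,"jaw":0},{"tx":0,"ty":0,"tz":0,"ax":0,"ay":0,"az":0,"jaw":0},{"tx":0,"ty":0,"tz":0,"ax":0,"ay":0,"az":0,"jaw":0},{"tx":0,"ty":0,"tz":0,"ax":0,"ay":0,"az":0,"jaw":0},{"tx":0,"ty":0,"tz":0,"ax":0,"ay":0,"az":0,"jaw":0},{"tx":0,"ty":0,"tz":-1,"ax":0,"ay":0,"az":0,"jaw":0},{"tx":0,"ty":0,"tz":-2,"ax":0,"ay":0,"az":1.8,"jaw":0},{"tx":0,"ty":0,"tz":0,"ax":0,"ay":0,"az":0,"jaw":0}]'; python3 -c "
from h import *
to(535.6,77.5,13.5,81.4)"
```

```text
t: 8.7
ee_pos: [538.8, -70.2, 101.1]
orientation: [-2.048, 2.38, -0.003]
ft_force: [0.8, -1.2, -1.3]
width: 57.5
t 8.7 now [538.8 -70.2 101.1] jaw -98.6 w 57.5 tilt [ 0.0029 -0.0003] q6 1.57
 turn az 0.0 | shift cm (tool now) [-14.55   2.54   8.75] | after turn [-14.55   2.52   8.76]
```

```bash
python3 -m inch '[{"tx":-3.6,"ty":0.6,"tz":0,"ax":0,"ay":0,"az":0,"jaw":0},{"tx":-3.6,"ty":0.6,"tz":0,"ax":0,"ay":0,"az":0,"jaw":0},{"tx":-3.6,"ty":0.6,"tz":0,"ax":0,"ay":0,"az":0,"jaw":0},{"tx":-3.75,"ty":0.6,"tz":0,"ax":0,"ay":0,"az":0,"jaw":0},{"tx":0,"ty":0,"tz":3,"ax":0,"ay":0,"az":0,"jaw":0},{"tx":0,"ty":0,"tz":3,"ax":0,"ay":0,"az":0,"jaw":0},{"tx":0,"ty":0,"tz":0,"ax":0,"ay":0,"az":0,"jaw":0},{"tx":0,"ty":0,"tz":0,"ax":0,"ay":0,"az":0,"jaw":0}]'; python3 -c "
from h import *
to(535.6,77.5,13.5,81.4)"
```

```text
t: 9.7
ee_pos: [535.9, 77.3, 40.0]
orientation: [-2.049, 2.381, -0.0]
ft_force: [0.8, 0.1, -0.9]
width: 57.7
t 9.7 now [535.9  77.3  40. ] jaw -98.6 w 57.7 tilt [0.0001 0.    ] q6 1.84
 turn az 0.0 | shift cm (tool now) [-0.01  0.04  2.65] | after turn [-0.01  0.03  2.65]
```

```bash
python3 -m inch '[{"tx":0,"ty":0,"tz":1.5,"ax":0,"ay":0,"az":0,"jaw":0},{"tx":0,"ty":0,"tz":0.8,"ax":0,"ay":0,"az":0,"jaw":0},{"tx":0,"ty":0,"tz":0.3,"ax":0,"ay":0,"az":0,"jaw":0},{"tx":0,"ty":0,"tz":0,"ax":0,"ay":0,"az":0,"jaw":0},{"tx":0,"ty":0,"tz":0,"ax":0,"ay":0,"az":0,"jaw":0},{"tx":0,"ty":0,"tz":0,"ax":0,"ay":0,"az":0,"jaw":0.85},{"tx":0,"ty":0,"tz":0,"ax":0,"ay":0,"az":0,"jaw":0.85},{"tx":0,"ty":0,"tz":0,"ax":0,"ay":0,"az":0,"jaw":0.85},{"tx":0,"ty":0,"tz":-3,"ax":0,"ay":0,"az":0,"jaw":0.85},{"tx":0,"ty":0,"tz":-4,"ax":0,"ay":0,"az":0,"jaw":1},{"tx":0,"ty":0,"tz":-3,"ax":0,"ay":0,"az":0,"jaw":1},{"tx":0,"ty":0,"tz":0,"ax":0,"ay":0,"az":0,"jaw":1}]'; python3 look.py 380,680,-170,10 60,40; python3 -c "
from h import *
to(555.8,-75.2,49,72.3)"
```

```text
t: 11.2
ee_pos: [537.4, 77.6, 115.8]
orientation: [-2.047, 2.378, -0.004]
ft_force: [0.3, -0.1, -0.9]
width: 88.0
top 60 881 60.2 (array([555.9, -75.4]), array([164.5,  45.8]), -17.8)
top 40 568 40.4 (array([551.7, -71.5]), array([199.7,  63.7]), -15.1)
scene 60 774 59.6 (array([554.2, -77.1]), array([164.3,  48. ]), -17.9)
scene 40 478 39.8 (array([549.4, -72.1]), array([203.6,  64.4]), -15.7)
t 11.3 now [535.5  77.3 113.4] jaw -98.6 w 87.7 tilt [-0.  0.] q6 1.84
 turn az 9.1 | shift cm (tool now) [14.78 -4.29  6.44] | after turn [13.91 -6.58  6.44]
```

```bash
python3 -m inch '[{"tx":0,"ty":0,"tz":0,"ax":0,"ay":0,"az":9.1,"jaw":1},{"tx":3.48,"ty":-1.65,"tz":0,"ax":0,"ay":0,"az":0,"jaw":1},{"tx":3.48,"ty":-1.65,"tz":0,"ax":0,"ay":0,"az":0,"jaw":1},{"tx":3.48,"ty":-1.64,"tz":0,"ax":0,"ay":0,"az":0,"jaw":1},{"tx":3.47,"ty":-1.64,"tz":0,"ax":0,"ay":0,"az":0,"jaw":1},{"tx":0,"ty":0,"tz":2.7,"ax":0,"ay":0,"az":0,"jaw":1},{"tx":0,"ty":0,"tz":2.6,"ax":0,"ay":0,"az":0,"jaw":1},{"tx":0,"ty":0,"tz":1,"ax":0,"ay":0,"az":0,"jaw":1},{"tx":0,"ty":0,"tz":0,"ax":0,"ay":0,"az":0,"jaw":1},{"tx":0,"ty":0,"tz":0,"ax":0,"ay":0,"az":0,"jaw":1}]'; python3 -c "
from h import *
to(555.8,-75.2,49.5,72.2)"
```

```text
t: 12.55
ee_pos: [556.6, -75.0, 51.1]
orientation: [-1.854, 2.536, -0.001]
ft_force: [-0.2, -0.5, 0.2]
width: 87.7
t 12.55 now [556.6 -75.   51.1] jaw -107.7 w 87.7 tilt [ 0.0007 -0.0001] q6 1.72
 turn az 0.1 | shift cm (tool now) [0.04 0.07 0.16] | after turn [0.04 0.07 0.16]
```

```bash
python3 -m inch '[{"tx":0,"ty":0.05,"tz":0.15,"ax":0,"ay":0,"az":0,"jaw":1},{"tx":0,"ty":0,"tz":0,"ax":0,"ay":0,"az":0,"jaw":0},{"tx":0,"ty":0,"tz":0,"ax":0,"ay":0,"az":0,"jaw":0},{"tx":0,"ty":0,"tz":0,"ax":0,"ay":0,"az":0,"jaw":0},{"tx":0,"ty":0,"tz":0,"ax":0,"ay":0,"az":0,"jaw":0},{"tx":0,"ty":0,"tz":0,"ax":0,"ay":0,"az":0,"jaw":0},{"tx":0,"ty":0,"tz":0,"ax":0,"ay":0,"az":0,"jaw":0},{"tx":0,"ty":0,"tz":-1.5,"ax":0,"ay":0,"az":0,"jaw":0},{"tx":0,"ty":0,"tz":-4,"ax":0,"ay":0,"az":0,"jaw":0},{"tx":0,"ty":0,"tz":-4,"ax":0,"ay":0,"az":0,"jaw":0},{"tx":0,"ty":0,"tz":0,"ax":0,"ay":0,"az":0,"jaw":0},{"tx":0,"ty":0,"tz":0,"ax":0,"ay":0,"az":0,"jaw":0}]'; python3 -c "
from h import *
to(517.5,364.5,13.5,97.5)"
```

```text
t: 14.05
ee_pos: [555.1, -74.8, 144.0]
orientation: [1.853, -2.536, -0.001]
ft_force: [0.1, -0.1, -2.7]
width: 45.5
t 14.05 now [555.1 -74.8 144. ] jaw -107.7 w 45.5 tilt [-0.0005  0.0002] q6 1.72
 turn az -25.2 | shift cm (tool now) [-40.72  16.92  13.06] | after turn [-44.05  -2.01  13.05]
```

```bash
python3 -m inch '[{"tx":0,"ty":0,"tz":0,"ax":0,"ay":0,"az":-8.4,"jaw":0},{"tx":0,"ty":0,"tz":0,"ax":0,"ay":0,"az":-8.4,"jaw":0},{"tx":0,"ty":0,"tz":0,"ax":0,"ay":0,"az":-8.4,"jaw":0},{"tx":-4.9,"ty":-0.22,"tz":0,"ax":0,"ay":0,"az":0,"jaw":0},{"tx":-4.9,"ty":-0.22,"tz":0,"ax":0,"ay":0,"az":0,"jaw":0},{"tx":-4.9,"ty":-0.22,"tz":0,"ax":0,"ay":0,"az":0,"jaw":0},{"tx":-4.9,"ty":-0.22,"tz":0,"ax":0,"ay":0,"az":0,"jaw":0},{"tx":-4.9,"ty":-0.22,"tz":0,"ax":0,"ay":0,"az":0,"jaw":0},{"tx":-4.9,"ty":-0.22,"tz":0,"ax":0,"ay":0,"az":0,"jaw":0},{"tx":-4.9,"ty":-0.22,"tz":0,"ax":0,"ay":0,"az":0,"jaw":0},{"tx":-4.9,"ty":-0.22,"tz":0,"ax":0,"ay":0,"az":0,"jaw":0},{"tx":-4.85,"ty":-0.22,"tz":0,"ax":0,"ay":0,"az":0,"jaw":0}]'; python3 -m inch '[{"tx":0,"ty":0,"tz":3,"ax":0,"ay":0,"az":0,"jaw":0},{"tx":0,"ty":0,"tz":3,"ax":0,"ay":0,"az":0,"jaw":0},{"tx":0,"ty":0,"tz":2,"ax":0,"ay":0,"az":0,"jaw":0},{"tx":0,"ty":0,"tz":2,"ax":0,"ay":0,"az":0,"jaw":0},{"tx":0,"ty":0,"tz":0,"ax":0,"ay":0,"az":0,"jaw":0},{"tx":0,"ty":0,"tz":0,"ax":0,"ay":0,"az":0,"jaw":0}]'; python3 -c "
from h import *
to(517.5,364.5,14,97.5)"
```

```text
t: 15.55
ee_pos: [516.2, 365.3, 142.1]
orientation: [2.36, -2.069, -0.001]
ft_force: [0.3, -0.7, -2.2]
width: 45.8
t: 16.3
ee_pos: [518.2, 364.5, 44.8]
orientation: [-2.361, 2.071, -0.0]
ft_force: [-0.5, -0.6, -1.6]
width: 45.8
t 16.3 now [518.2 364.5  44.8] jaw -82.5 w 45.8 tilt [0.0008 0.0006] q6 2.03
 turn az 0.0 | shift cm (tool now) [-0.01  0.07  3.08] | after turn [-0.01  0.07  3.08]
```

```bash
python3 -m inch '[{"tx":0,"ty":0,"tz":1.5,"ax":0,"ay":0,"az":0,"jaw":0},{"tx":0,"ty":0,"tz":1.1,"ax":0,"ay":0,"az":0,"jaw":0},{"tx":0,"ty":0,"tz":0.4,"ax":0,"ay":0,"az":0,"jaw":0},{"tx":0,"ty":0,"tz":0,"ax":0,"ay":0,"az":0,"jaw":0},{"tx":0,"ty":0,"tz":0,"ax":0,"ay":0,"az":0,"jaw":0},{"tx":0,"ty":0,"tz":0,"ax":0,"ay":0,"az":0,"jaw":0.8},{"tx":0,"ty":0,"tz":0,"ax":0,"ay":0,"az":0,"jaw":0.8},{"tx":0,"ty":0,"tz":0,"ax":0,"ay":0,"az":0,"jaw":0.8}]'; python3 -m inch '[{"tx":0,"ty":0,"tz":-3,"ax":0,"ay":0,"az":0,"jaw":0.8},{"tx":0,"ty":0,"tz":-4,"ax":0,"ay":0,"az":0,"jaw":1},{"tx":0,"ty":0,"tz":-4,"ax":0,"ay":0,"az":0,"jaw":1},{"tx":0,"ty":0,"tz":0,"ax":0,"ay":0,"az":0,"jaw":1}]'; python3 look.py 380,680,-170,10 40;python3 -c "
from h import *
to(551.7,-71.5,14,74.9)"
```

```text
t: 17.3
ee_pos: [517.8, 364.4, 14.4]
orientation: [-2.362, 2.071, -0.0]
ft_force: [0.4, 0.2, -0.8]
width: 69.6
t: 17.8
ee_pos: [519.7, 365.7, 127.8]
orientation: [-2.357, 2.067, -0.003]
ft_force: [-0.2, 0.0, -0.3]
width: 87.7
top 40 1454 40.5 (array([551.5, -71.5]), array([199.6,  63.7]), -15.1)
scene 40 1312 39.7 (array([548.4, -73.8]), array([203.1,  66.2]), -14.9)
t 17.9 now [517.5 364.2 124.2] jaw -82.5 w 87.6 tilt [0.0003 0.0001] q6 2.03
 turn az 22.6 | shift cm (tool now) [43.64  2.31 11.01] | after turn [ 41.17 -14.65  11.02]
```

```bash
python3 -m inch '[{"tx":4.85,"ty":0.26,"tz":0,"ax":0,"ay":0,"az":0,"jaw":1},{"tx":4.85,"ty":0.26,"tz":0,"ax":0,"ay":0,"az":0,"jaw":1},{"tx":4.85,"ty":0.26,"tz":0,"ax":0,"ay":0,"az":0,"jaw":1},{"tx":4.85,"ty":0.26,"tz":0,"ax":0,"ay":0,"az":0,"jaw":1},{"tx":4.85,"ty":0.26,"tz":0,"ax":0,"ay":0,"az":0,"jaw":1},{"tx":4.85,"ty":0.26,"tz":0,"ax":0,"ay":0,"az":0,"jaw":1},{"tx":4.85,"ty":0.26,"tz":0,"ax":0,"ay":0,"az":0,"jaw":1},{"tx":4.85,"ty":0.25,"tz":0,"ax":0,"ay":0,"az":0,"jaw":1},{"tx":4.84,"ty":0.25,"tz":0,"ax":0,"ay":0,"az":0,"jaw":1},{"tx":0,"ty":0,"tz":0,"ax":0,"ay":0,"az":7.6,"jaw":1},{"tx":0,"ty":0,"tz":2,"ax":0,"ay":0,"az":7.5,"jaw":1},{"tx":0,"ty":0,"tz":2,"ax":0,"ay":0,"az":7.5,"jaw":1}]'; python3 -m inch '[{"tx":0,"ty":0,"tz":2,"ax":0,"ay":0,"az":0,"jaw":1},{"tx":0,"ty":0,"tz":0,"ax":0,"ay":0,"az":0,"jaw":1},{"tx":0,"ty":0,"tz":0,"ax":0,"ay":0,"az":0,"jaw":1}]'; python3 -c "
from h import *
to(551.5,-71.7,16,74.9)"
```

```text
t: 19.4
ee_pos: [550.6, -71.5, 82.2]
orientation: [1.904, -2.497, -0.003]
ft_force: [0.2, -0.1, 0.0]
width: 87.6
t: 19.77
ee_pos: [551.5, -71.3, 63.8]
orientation: [1.91, -2.493, -0.001]
ft_force: [-0.6, -0.1, 0.9]
width: 87.7
t 19.77 now [551.5 -71.3  63.8] jaw -105.1 w 87.7 tilt [-0.001   0.0002] q6 1.68
 turn az 0.0 | shift cm (tool now) [ 0.04 -0.02  4.78] | after turn [ 0.04 -0.01  4.78]
```

```bash
python3 -m inch '[{"tx":0.03,"ty":0,"tz":2.5,"ax":0,"ay":0,"az":0,"jaw":1},{"tx":0,"ty":0,"tz":2.3,"ax":0,"ay":0,"az":0,"jaw":1},{"tx":0,"ty":0,"tz":0,"ax":0,"ay":0,"az":0,"jaw":1},{"tx":0,"ty":0,"tz":0,"ax":0,"ay":0,"az":0,"jaw":0},{"tx":0,"ty":0,"tz":0,"ax":0,"ay":0,"az":0,"jaw":0},{"tx":0,"ty":0,"tz":0,"ax":0,"ay":0,"az":0,"jaw":0},{"tx":0,"ty":0,"tz":0,"ax":0,"ay":0,"az":0,"jaw":0},{"tx":0,"ty":0,"tz":0,"ax":0,"ay":0,"az":0,"jaw":0}]'; python3 -m inch '[{"tx":0,"ty":0,"tz":-1.5,"ax":0,"ay":0,"az":0,"jaw":0},{"tx":0,"ty":0,"tz":-4,"ax":0,"ay":0,"az":0,"jaw":0},{"tx":0,"ty":0,"tz":-4,"ax":0,"ay":0,"az":0,"jaw":0},{"tx":0,"ty":0,"tz":-2,"ax":0,"ay":0,"az":0,"jaw":0},{"tx":0,"ty":0,"tz":0,"ax":0,"ay":0,"az":0,"jaw":0},{"tx":0,"ty":0,"tz":0,"ax":0,"ay":0,"az":0,"jaw":0}]'; python3 -c "
from h import *
to(531.7,-358.5,20,89.1)"
```

```text
t: 20.78
ee_pos: [552.3, -72.1, 17.2]
orientation: [-1.91, 2.493, -0.002]
ft_force: [-1.7, -1.6, 7.6]
width: 64.3
t: 21.52
ee_pos: [550.9, -71.5, 130.6]
orientation: [1.91, -2.493, -0.002]
ft_force: [0.6, -0.4, -4.1]
width: 63.8
t 21.52 now [550.9 -71.5 130.6] jaw -105.1 w 63.8 tilt [-0.0013  0.0003] q6 1.68
 turn az -14.2 | shift cm (tool now) [28.21 -5.63 11.05] | after turn [28.73  1.47 11.06]
```

```bash
python3 -m inch '[{"tx":0,"ty":0,"tz":0,"ax":0,"ay":0,"az":-7.1,"jaw":0},{"tx":0,"ty":0,"tz":0,"ax":0,"ay":0,"az":-7.1,"jaw":0},{"tx":4.1,"ty":0.21,"tz":0,"ax":0,"ay":0,"az":0,"jaw":0},{"tx":4.1,"ty":0.21,"tz":0,"ax":0,"ay":0,"az":0,"jaw":0},{"tx":4.1,"ty":0.21,"tz":0,"ax":0,"ay":0,"az":0,"jaw":0},{"tx":4.1,"ty":0.21,"tz":0,"ax":0,"ay":0,"az":0,"jaw":0},{"tx":4.1,"ty":0.21,"tz":0,"ax":0,"ay":0,"az":0,"jaw":0},{"tx":4.1,"ty":0.21,"tz":0,"ax":0,"ay":0,"az":0,"jaw":0},{"tx":4.1,"ty":0.21,"tz":0,"ax":0,"ay":0,"az":0,"jaw":0}]'; python3 -m inch '[{"tx":0,"ty":0,"tz":2,"ax":0,"ay":0,"az":0,"jaw":0},{"tx":0,"ty":0,"tz":3,"ax":0,"ay":0,"az":0,"jaw":0},{"tx":0,"ty":0,"tz":2.5,"ax":0,"ay":0,"az":0,"jaw":0},{"tx":0,"ty":0,"tz":1,"ax":0,"ay":0,"az":0,"jaw":0},{"tx":0,"ty":0,"tz":0,"ax":0,"ay":0,"az":0,"jaw":0},{"tx":0,"ty":0,"tz":0,"ax":0,"ay":0,"az":0,"jaw":0}]'; python3 -c "
from h import *
to(531.7,-358.5,20.5,89.1)"
```

```text
t: 22.65
ee_pos: [531.4, -359.1, 129.2]
orientation: [2.204, -2.238, -0.005]
ft_force: [1.0, 0.3, -3.9]
width: 64.0
t: 23.4
ee_pos: [533.1, -358.5, 46.8]
orientation: [-2.205, 2.238, -0.002]
ft_force: [0.2, 0.2, -2.8]
width: 63.7
t 23.4 now [ 533.1 -358.5   46.8] jaw -90.9 w 63.7 tilt [ 0.0009 -0.0006] q6 0.98
 turn az 0.0 | shift cm (tool now) [0.   0.14 2.63] | after turn [0.   0.14 2.63]
```

```bash
python3 -m inch '[{"tx":0,"ty":0.05,"tz":1.2,"ax":0,"ay":0,"az":0,"jaw":0},{"tx":0,"ty":0,"tz":0.8,"ax":0,"ay":0,"az":0,"jaw":0},{"tx":0,"ty":0,"tz":0.4,"ax":0,"ay":0,"az":0,"jaw":0},{"tx":0,"ty":0,"tz":0,"ax":0,"ay":0,"az":0,"jaw":0},{"tx":0,"ty":0,"tz":0,"ax":0,"ay":0,"az":0,"jaw":0}]'; python3 -c "
from h import *
to(531.7,-358.5,20.5,89.1)"
```

```text
t: 24.02
ee_pos: [532.1, -358.5, 22.2]
orientation: [-2.204, 2.238, -0.0]
ft_force: [-0.9, 0.9, -3.2]
width: 63.8
t 24.02 now [ 532.1 -358.5   22.2] jaw -90.9 w 63.8 tilt [ 0.0002 -0.0001] q6 0.97
 turn az 0.0 | shift cm (tool now) [0.   0.04 0.17] | after turn [0.   0.04 0.17]
```

Still hanging about 1–2 mm up. I'll lower it a touch, release, rise and retreat clear.

```bash
python3 -m inch '[{"tx":0,"ty":0,"tz":0.12,"ax":0,"ay":0,"az":0,"jaw":0},{"tx":0,"ty":0,"tz":0,"ax":0,"ay":0,"az":0,"jaw":0},{"tx":0,"ty":0,"tz":0,"ax":0,"ay":0,"az":0,"jaw":1},{"tx":0,"ty":0,"tz":0,"ax":0,"ay":0,"az":0,"jaw":1},{"tx":0,"ty":0,"tz":0,"ax":0,"ay":0,"az":0,"jaw":1},{"tx":0,"ty":0,"tz":-2,"ax":0,"ay":0,"az":0,"jaw":1},{"tx":0,"ty":0,"tz":-5,"ax":0,"ay":0,"az":0,"jaw":1},{"tx":0,"ty":0,"tz":-5,"ax":0,"ay":0,"az":0,"jaw":1},{"tx":0,"ty":-4,"tz":-5,"ax":0,"ay":0,"az":0,"jaw":1}]'; python3 -c "
from h import *
to(330,-500,200,89.1)"
```

```text
t: 25.15
ee_pos: [569.5, -359.1, 192.9]
orientation: [2.202, -2.24, -0.001]
ft_force: [0.6, -0.5, 0.2]
width: 87.5
t 25.15 now [ 569.5 -359.1  192.9] jaw -91.0 w 87.5 tilt [-0.0008  0.0002] q6 1.01
 turn az -0.1 | shift cm (tool now) [14.5  23.71 -0.7 ] | after turn [14.47 23.73 -0.71]
```

```bash
python3 -m inch '[{"tx":2.9,"ty":4.7,"tz":0,"ax":0,"ay":0,"az":0,"jaw":1},{"tx":2.9,"ty":4.7,"tz":0,"ax":0,"ay":0,"az":0,"jaw":1},{"tx":2.9,"ty":4.7,"tz":0,"ax":0,"ay":0,"az":0,"jaw":1},{"tx":2.9,"ty":4.7,"tz":0,"ax":0,"ay":0,"az":0,"jaw":1},{"tx":2.9,"ty":4.7,"tz":0,"ax":0,"ay":0,"az":0,"jaw":1},{"tx":0,"ty":0,"tz":0,"ax":0,"ay":0,"az":0,"jaw":1},{"tx":0,"ty":0,"tz":0,"ax":0,"ay":0,"az":0,"jaw":1}]'; python3 - <<'E'
from h import *
g={'matchbox':(20,(560,640,-250,-165),(594.8,-206.5,6.1)),'cards':(24,(470,595,30,125),(535.6,77.5,-8.6)),
'remote':(24,(410,630,320,410),(517.5,364.5,7.5)),'domino':(44,(400,660,-420,-300),(531.7,-358.5,-.9))}
for n in('top','scene'):
    im,d=grab(n); save(n+'_end.png',cv2.resize(im,(800,600),interpolation=cv2.INTER_CUBIC))
    for k,(z,b,tg) in g.items():
        P=band(n,d,z-5,z+5,b); print(n,k,np.percentile(P[:,2],[5,50,95]).round(1),rect(trim(P[:,:2])),'want',tg)
    for r in masks_of(n,'cup_a')[:2]: print('cup',np.round(r['location']),np.median(cloud(n,d)[r['pixels']&(d>0)],0).round())
E
```

```text
t: 26.02
ee_pos: [334.2, -500.5, 190.8]
orientation: [-2.203, 2.239, -0.002]
ft_force: [0.8, -0.2, -0.5]
width: 88.1
top matchbox [16.5 20.6 24.1] (array([ 595.9, -205.3]), array([56.2, 36.4]), 6.4) want (594.8, -206.5, 6.1)
top cards [20.7 24.7 28. ] (array([535.1,  78.8]), array([90. , 57.9]), -8.6) want (535.6, 77.5, -8.6)
top remote [20.1 23.7 27.6] (array([518.9, 364.4]), array([164.6,  47. ]), 7.9) want (517.5, 364.5, 7.5)
top domino [40.7 44.7 48.1] (array([ 532.4, -356.6]), array([196.8,  65.9]), -0.7) want (531.7, -358.5, -0.9)
cup [169. 115.] [820. 195.  45.]
cup [161. 210.] [549. 221.  45.]
scene matchbox [16.1 19.6 22.5] (array([ 593.1, -206.8]), array([58. , 37.5]), 6.5) want (594.8, -206.5, 6.1)
scene cards [21.3 24.3 26.9] (array([532.2,  77.1]), array([93.3, 59.3]), -8.7) want (535.6, 77.5, -8.6)
scene remote [20.8 23.8 26.7] (array([516.8, 363.4]), array([167.2,  46.5]), 7.5) want (517.5, 364.5, 7.5)
scene domino [40.8 43.6 46.1] (array([ 529.3, -358.5]), array([202.7,  68.4]), -0.0) want (531.7, -358.5, -0.9)
cup [361. 224.] [548. 219.  44.]
cup [321. 310.] [817. 192.  45.]
```

View pics/top_end.png

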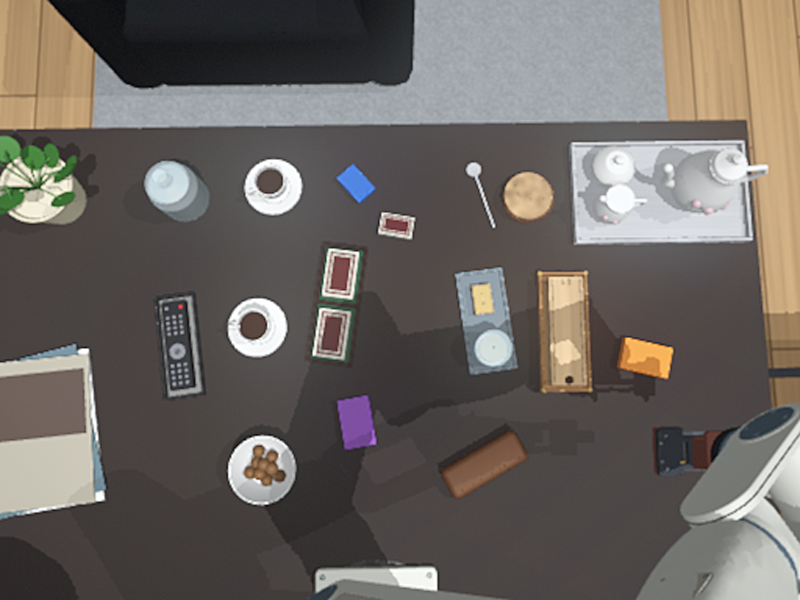

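View pics/scene_end.png

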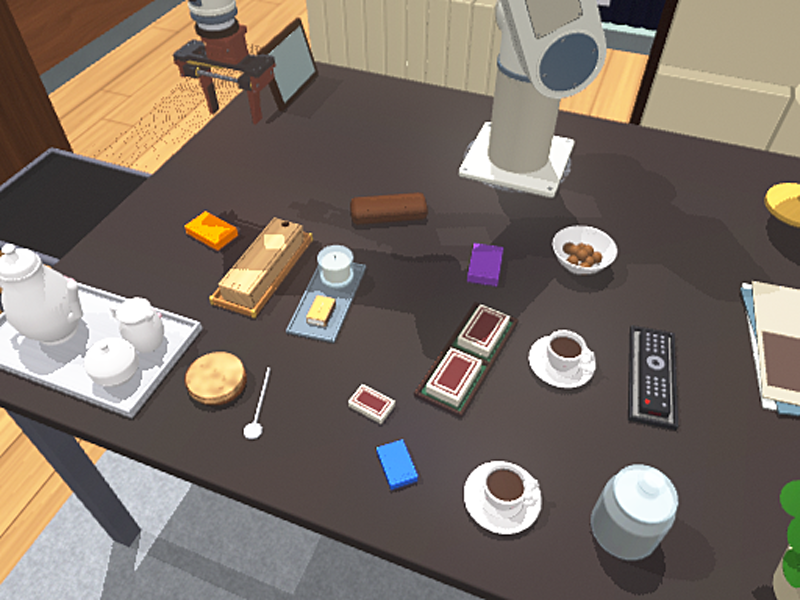

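In the 800x600 top view each thing lies flat in its place: matchbox at (482,298), cards (332,333), remote (178,345), domino box (564,330). The cups at (272,186) and (256,326) have not moved, and the gripper is clear of everything.

```bash
python3 -c "
from workcell import ctrl; print(ctrl.close_job())"
```

```text
the job is handed in; nothing more can be done
None
```

I took the pile apart from the top down and put the matchbox, cards, remote and domino box each in its own place. I handed the job in at about 26 s of the 112 s allowed.

- **Positions:** the last check with both cameras put every thing within about 4 mm and 1° of its target. The top faces are within about 1 mm of the right height for lying flat on the floors.
- **Cups:** both are where they were to within about 2 mm, which is measurement noise, and they stand upright.
- **Robot:** the gripper is open and well clear of everything.
- **Disagreements:** the two cameras differed by up to about 3 mm, and some scene-camera outlines came out a few mm too large. I relied mainly on the top camera.
- **Failures:** no move went wrong. One command was refused for missing keys before anything moved, and I resent it in full.

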